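Reset the locked dose dial of a syringe dispenser

TASK

The dose dial of the bench syringe dispenser is locked by the metal lever ring under it. Loosen the ring by swinging its lever anticlockwise (seen from above) about 30 degrees, turn the dial clockwise until its white line points at the red index, then swing the lever back clockwise until the ring is firmly hand-tight again: about 12 N of push at the lever's post, while 20 N would strip it. Never force the dial while it is locked, leave the red index where it is and do not disturb the vials and the bottle round it; let go at the end.

Things in the scene. Friction and masses are not known exactly. Their poses are not given: they have to be found in the camera images.
- dispenser: the fixed dispenser: grey foot plate 165 x 116 x 14 mm (-60 to +105 mm in its x) with an upright white barrel, diameter 78 mm, that carries ring and dial, and a syringe lying along y in a cradle at x = +84 mm, up to 46 mm high. Origin on the bench top, on the common upright axis of barrel, lock ring, dial and index; z up. It cannot move.
- lock_ring: aluminium lock ring, diameter 92 mm, top 53 mm above the bench; origin on the axis, x along its lever (11 mm wide, top at 51 mm). Clockwise tightens; it rises 4 mm per rad as it is loosened. It starts tight (about 10 N at the post frees it); loose, it turns with 1 to 2 N and stays where left; range +0.9 (loosening) to -1.2 rad from the start. It stays tight when let go.
- lever_top (a point): centre of the top of the lever's post: upright, black, round, with a yellow dot on top, 75 mm from the axis; at the start diameter 14 mm from 54 to 82 mm above the bench, 17 mm below that. Pushes are meant here, square to the lever. At the start it lies on the dispenser's +y axis.
- dial: dark round dial, diameter 80 mm, on the axis above the ring, top face 67 mm above the bench; x along its white line. Upright black grip bar, 44 mm long along its x, 16 mm thick, 71 to 107 mm above the bench. Loose, it turns with about 0.1 N m and stays where left; locked, it is held fast. It sinks on a thread as it turns clockwise, up to 3 mm.
- dial_grip (a point): centre of the top of the dial's grip bar, on the axis, 107 mm above the bench
- dial_line (a point): outer end of the dial's white line, 38 mm from the axis, on the top face
- index: red index arm on a collar round the barrel; origin on the axis at the bench top, x towards its pointer. It stands 60 mm from the axis at most and 64 mm high. It starts 0.5 to 1.2 rad clockwise of the white line and is not to be moved.
- index_tip (a point): inner tip of the red index, 44 mm from the axis, 64 mm above the bench; the white line must point at it (6 mm remain between the two)
- brake_washer: hidden keyed washer squeezed between ring and dial flange: about 35 N at 12 N of push on the post, 80 N at 20 N. It never turns, so the ring does not drag the dial. As the dial has sunk, the ring seats further clockwise than it stood at the start; how far can only be felt. From first touch the push grows softly, then by 0.3 to 0.8 N per 0.01 rad. Nothing to handle.
- amber_vial: loose bystander: amber vial 36 mm wide, 75 mm high; origin at the centre of its underside
- clear_vial: loose bystander: clear vial with grey stopper, 27 mm wide, 52 mm high; origin at the centre of its underside
- amber_bottle: loose bystander: small amber bottle 38 mm wide, 87 mm high; origin at the centre of its underside

How it is judged:
By the outcome, as a careful person would: the job done as asked, in the order asked, and still so for the second after the job is handed in, with the robot touching nothing.
It also fails if it takes over 69 s, if anything falls off the work surface, if the arm or the gripper's body presses on something with over 40 N, if the wrist force passes 120 N, or if a joint passes its speed limit or range.

ROBOT

A 6-joint arm with a two-finger parallel gripper is mounted at the origin on a cart in front of the work surface, level with it; the furniture and walls round the work are solid. World frame = base frame: x ahead of the robot, y to its left, z up, the work surface at z = 0. Lengths are in m, angles in degrees, forces in N, time in s.
With the tool pointing down it reaches from about 0.4 to 0.925 m from the base axis. Payload 3.4 kg.
Tool frame: the origin (TCP) lies midway between the tips of the shut fingers; the grasp point (between the pads) lies 19 mm behind it; z points along the fingers, y is the line along which they close (so a half turn about z gives the same grasp; the last joint's range is limited). The gripper opens to 85 mm and grips with 20 to 120 N. Pads are 22 mm wide; open, the fingers measure 114 mm over their backs; the gripper's body (76 mm by 85 mm) begins 54 mm behind the grasp point. The pads swing forward as they close: fully open they stand 13 mm farther back than shut.
Start: joints at [-68.211, 17.578, 86.31, -0, 76.112, -4.211], TCP at [0.252, -0.517, 0.231] pointing down, gripper open.
Joint ranges: [-179.03, 179.03], [-60, 130.46], [8.19, 133.38], [-81.62, 261.62], [5.75, 156.47], [-153.77, 153.77]. Speed limits (degrees/s): [147.25, 147.25, 180, 180, 180, 180].

INTERFACE

Orientations are given as a 3x3 rotation matrix whose columns are the frame's x, y, z axes.
In Python, from cell import sensors, cams, arm gives the robot as it stands.
- The arm moves only by the shell command python3 -m pendant 'ROWS' [OPENING]. ROWS is JSON, a list of rows, each a list of 2 entries, a list of its own where there are three numbers: the shift along the tool's x, y, z in cm, then the turn about the tool's z in degrees. In form: [[[x, y, z], yaw], ...]. A call has 1 to 5 rows; each row is the pose to reach, as a shift and turn from the pose commanded when the call began, along the tool's axes at that moment; what a row does not reach only later rows make up. A row lasts 1/10 s, in which the tool goes at most 50 mm and 8.59 degrees, less where a joint would pass 70% of its speed; a pose out of reach is approached as far as the arm can. A call with a gripper value outside its range is refused whole. OPENING is the gripper's target within -1 to 1 (fully open at 1, half-way at 0, shut at -1), set as the call begins (- or left out, the last holds). The fingers move at their own pace and stop on an object; the grip force is fixed at half the most. Time passes only in rows, so rows that repeat a pose let the fingers close. It gives the time, the measured TCP pose, the force, the opening and the grip force at its end, in the units of the state.
- sensors.read_state(): the state, without advancing time (a new reading comes with each control period).
- cams.read_camera(name): name is "scene" or "side" or "wrist"; returns a dict with "frame" (400x640x3 uint8, red, green, blue), "range_z" (400x640 float32, m along the optical axis (not along the pixel's ray), 0 where there is no reading), "intrinsics" (3x3 intrinsics, pixels), "dist_coeffs" ([k1, k2, p1, p2, k3] as OpenCV has them; the pictures are not rectified), "T" (4x4, takes a point from camera to world coordinates); the wrist camera has in their place "mount" (4x4, takes a point from camera to tool coordinates, whose origin is the TCP and whose axes are the flange's). Camera axes: x right, y up, looking along -z (the intrinsics and any distortion apply to the point x, -y, -z); pixel columns grow to the right and rows downward; lengths in m; the calibration is good to about 2 mm. A picture is of the moment at which its call begins: read the wrist's pose just before it.
- arm.close_job(): hands the job in; it is judged then, once.
The state is a dict: "clock": time; "qpos": joint angles; "qd": joint speeds; "joint_torque": joint torques, N m; "tcp_pos": TCP position; "tcp_rot": TCP orientation; "contact_force": force on the tool from outside, world axes, zero at the start; "moment": the same for the moment, N m; "grip_width": finger opening in m; "gripper_force": force on a finger pad.
Only numpy, scipy, OpenCV 4.12 (cv2) and the standard library are available. Lean on these libraries where they do the work, as an engineer would, in place of code of your own. Each camera call takes 0.05 s, during which the arm holds its last target. There are 200 camera calls.

## Working session

There is one attempt and no reset: what is moved stays moved. The work goes in short steps, Python scripts to look and compute and a shell command to move; the robot and the scene stay as the last step left them, time stands still between calls to the robot, and variables do not carry over. Pictures are saved under pics/ and viewed, at most 10 in all, crops included, and the job is handed in when it is done.

```bash
ls; mkdir -p pics; python3 - <<'E'
from cell import sensors,cams
import cv2,numpy as np
s=sensors.read_state();print({k:np.round(v,3).tolist() for k,v in s.items()})
for n in("scene","side"):
    c=cams.read_camera(n);np.savez(f"pics/{n}0.npz",**c)
    cv2.imwrite(f"pics/{n}0.png",c["frame"][...,::-1]);print(n,np.round(c["T"],3).tolist(),np.round(c["intrinsics"],1).tolist(),c["dist_coeffs"])
E
```

```text
pics
{'clock': 0.0, 'qpos': [-68.209, 17.623, 86.384, -0.001, 76.112, -4.213], 'qd': [-0.075, -0.131, -0.09, 0.033, 0.05, 0.037], 'joint_torque': [0.003, -45.754, -25.192, 0.0, 0.013, 0.0], 'tcp_pos': [0.252, -0.516, 0.23], 'tcp_rot': [[0.899, 0.438, -0.001], [0.438, -0.899, 0.002], [0.0, -0.002, -1.0]], 'contact_force': [0.891, -0.728, -0.646], 'moment': [-0.017, 0.009, -0.008], 'gripper_force': 0.0, 'grip_width': 0.086}
scene [[-0.816, 0.43, -0.386, 0.226], [-0.578, -0.605, 0.547, 0.634], [0.002, 0.67, 0.743, 0.718], [0.0, 0.0, 0.0, 1.0]] [[364.9, 0.0, 324.4], [0.0, 364.9, 197.8], [0.0, 0.0, 1.0]] [0.00725949 0.         0.         0.         0.        ]
side [[-0.952, 0.129, -0.278, 0.295], [-0.306, -0.338, 0.89, 0.989], [0.021, 0.932, 0.361, 0.445], [0.0, 0.0, 0.0, 1.0]] [[512.7, 0.0, 315.6], [0.0, 512.7, 204.1], [0.0, 0.0, 1.0]] [-0.159118  0.        0.        0.        0.      ]
```

View pics/scene0.png

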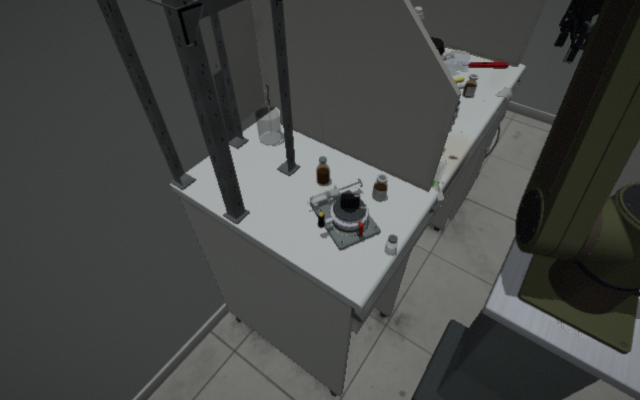

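View pics/side0.png

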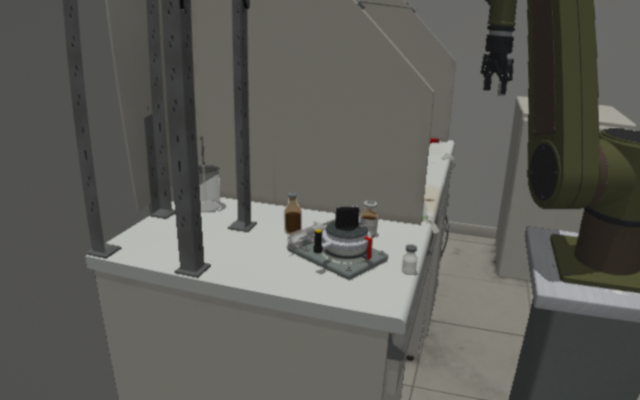

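The scene view shows the dispenser at about (350,212) with its yellow-dotted post at (321,216) and the red index at (361,229). The vials are at (323,172), (381,186) and (391,244), and there are frame posts and a panel nearby. Next I'll convert these to positions.

```bash
cat > h.py <<'E'
import numpy as np,cv2
def cloud(c,T=None):
    K=c["intrinsics"];d=c["range_z"];h,w=d.shape
    u,v=np.meshgrid(np.arange(w),np.arange(h))
    p=cv2.undistortPoints(np.stack([u,v],-1).reshape(-1,1,2).astype(float),K,c["dist_coeffs"]).reshape(h,w,2)
    P=np.stack([p[...,0]*d,-p[...,1]*d,-d],-1)
    T=c["T"] if T is None else T
    P=P@T[:3,:3].T+T[:3,3];P[d<=0]=np.nan
    return P
def project(c,X,T=None):
    T=c["T"] if T is None else T
    p=(np.atleast_2d(X)-T[:3,3])@T[:3,:3]; p=p*[1,-1,-1]
    return cv2.projectPoints(p.reshape(-1,1,3),np.zeros(3),np.zeros(3),c["intrinsics"],c["dist_coeffs"])[0].reshape(-1,2)
E
python3 - <<'E'
from h import *
for n,b in(("scene",(150,260,300,410)),("side",(190,280,275,425))):
    c=dict(np.load(f"pics/{n}0.npz"));P=cloud(c);f=c["frame"].astype(int)
    r0,r1,c0,c1=b
    cv2.imwrite(f"pics/{n}0c.png",cv2.resize(c["frame"][r0:r1,c0:c1,::-1],None,fx=5,fy=5,interpolation=cv2.INTER_CUBIC))
    q=P[r0:r1,c0:c1].reshape(-1,3);g=f[r0:r1,c0:c1].reshape(-1,3)
    R,G,B=g.T
    for nm,m in(("red",(R>120)&(G<60)&(B<60)),("yel",(R>130)&(G>100)&(B<60)),("topgrip",(q[:,2]>.100)&(q[:,2]<.115)&(g.sum(1)<120))):
        print(n,nm,m.sum(),np.nanmedian(q[m],0).round(4),np.nanmin(q[m],0).round(3),np.nanmax(q[m],0).round(3))
    # barrier scan: points around
pts={"scene":[(350,200),(323,163),(380,180),(391,240),(289,165),(235,212),(183,180),(400,60),(437,200),(360,300),(330,130),(270,125)],"side":[(347,212),(293,200),(370,206),(410,252),(318,235),(430,180),(380,160),(243,200),(190,250)]}
for n in pts:
    c=dict(np.load(f"pics/{n}0.npz"));P=cloud(c)
    for u,v in pts[n]: print(n,u,v,P[v,u].round(3))
E
```

```text
scene red 10 [0.4537 0.1688 0.0639] [0.45  0.165 0.063] [0.459 0.174 0.067]
scene yel 8 [0.536  0.2102 0.0827] [0.531 0.207 0.082] [0.539 0.213 0.084]
scene topgrip 93 [0.5023 0.1471 0.1062] [0.48  0.137 0.1  ] [0.518 0.16  0.11 ]
side red 14 [0.4523 0.1709 0.0619] [0.446 0.167 0.061] [0.458 0.174 0.063]
side yel 8 [0.5336 0.2084 0.0806] [0.531 0.205 0.079] [0.537 0.212 0.081]
side topgrip 73 [0.4987 0.1508 0.1031] [0.479 0.139 0.1  ] [0.514 0.162 0.106]
scene 350 200 [0.496 0.15  0.099]
scene 323 163 [0.633 0.063 0.075]
scene 380 180 [0.483 0.029 0.072]
scene 391 240 [0.378 0.16  0.052]
scene 289 165 [0.734 0.084 0.029]
scene 235 212 [0.736 0.291 0.028]
scene 183 180 [0.949 0.281 0.007]
scene 400 60 [ 0.526 -0.074  0.331]
scene 437 200 [ 0.365 -0.131 -0.072]
scene 360 300 [0.369 0.299 0.   ]
scene 330 130 [ 0.705 -0.072  0.065]
scene 270 125 [0.853 0.019 0.074]
side 347 212 [0.497 0.152 0.099]
side 293 200 [0.633 0.065 0.073]
side 370 206 [0.479 0.03  0.068]
side 410 252 [0.376 0.16  0.042]
side 318 235 [0.531 0.216 0.075]
side 430 180 [ 0.395 -0.41  -0.003]
side 380 160 [ 0.483 -0.074  0.137]
side 243 200 [0.735 0.088 0.067]
side 190 250 [0.742 0.292 0.044]
```

```bash
python3 - <<'E'
from h import *
A=[]
for n in("scene","side"):
    c=dict(np.load(f"pics/{n}0.npz"));A.append(cloud(c).reshape(-1,3))
A=np.concatenate(A);A=A[~np.isnan(A[:,0])]
p=A[(abs(A[:,1]+.074)<.012)&(A[:,2]>.02)&(A[:,2]<.9)&(A[:,0]>.2)&(A[:,0]<1.2)]
for x in np.arange(.3,1.2,.05):
    m=(p[:,0]>x)&(p[:,0]<x+.05)
    if m.sum():print(round(x,2),m.sum(),p[m,2].max().round(3),p[m,1].min().round(3),p[m,1].max().round(3))
print("xmin",np.sort(p[:,0])[:5])
# overhead & posts
q=A[(A[:,0]>.25)&(A[:,0]<1.1)&(A[:,1]>-.05)&(A[:,1]<.5)&(A[:,2]>.12)]
H=np.unique((q/.05).round().astype(int),axis=0)*.05
import collections
d=collections.defaultdict(list)
for x,y,z in H:d[(round(x,2),round(y,2))].append(z)
for k in sorted(d):print(k,round(min(d[k]),2),round(max(d[k]),2))
E
```

```text
0.35 1993 0.312 -0.086 -0.066
0.4 5963 0.36 -0.086 -0.065
0.45 6808 0.413 -0.086 -0.065
0.5 7705 0.468 -0.086 -0.065
0.55 7672 0.468 -0.085 -0.065
0.6 7205 0.467 -0.08 -0.066
0.65 6677 0.466 -0.08 -0.065
0.7 6312 0.466 -0.079 -0.065
0.75 5393 0.466 -0.08 -0.066
0.8 3224 0.466 -0.08 -0.066
0.85 3717 0.466 -0.081 -0.066
0.9 3340 0.467 -0.081 -0.067
0.95 737 0.363 -0.086 -0.062
xmin [0.21027384 0.21037821 0.21066867 0.21111788 0.21143576]
(np.float64(0.7), np.float64(0.3)) 0.45 0.45
(np.float64(0.75), np.float64(0.05)) 0.1 0.45
(np.float64(0.75), np.float64(0.1)) 0.1 0.45
(np.float64(0.75), np.float64(0.15)) 0.5 0.5
(np.float64(0.75), np.float64(0.2)) 0.5 0.5
(np.float64(0.75), np.float64(0.25)) 0.1 0.5
(np.float64(0.75), np.float64(0.3)) 0.1 0.5
(np.float64(0.8), np.float64(0.3)) 0.5 0.5
(np.float64(0.9), np.float64(-0.05)) 0.1 0.15
(np.float64(0.9), np.float64(0.0)) 0.1 0.15
(np.float64(0.95), np.float64(-0.05)) 0.1 0.35
(np.float64(0.95), np.float64(0.0)) 0.1 0.45
(np.float64(0.95), np.float64(0.05)) 0.1 0.45
(np.float64(0.95), np.float64(0.1)) 0.1 0.45
(np.float64(0.95), np.float64(0.15)) 0.1 0.45
(np.float64(0.95), np.float64(0.2)) 0.15 0.45
(np.float64(0.95), np.float64(0.25)) 0.1 0.45
(np.float64(0.95), np.float64(0.3)) 0.1 0.45
(np.float64(0.95), np.float64(0.35)) 0.1 0.45
(np.float64(0.95), np.float64(0.4)) 0.15 0.45
(np.float64(0.95), np.float64(0.45)) 0.15 0.35
(np.float64(1.0), np.float64(0.15)) 0.1 0.45
(np.float64(1.0), np.float64(0.2)) 0.1 0.45
(np.float64(1.0), np.float64(0.25)) 0.1 0.45
(np.float64(1.0), np.float64(0.3)) 0.1 0.45
(np.float64(1.0), np.float64(0.35)) 0.1 0.5
(np.float64(1.0), np.float64(0.4)) 0.1 0.5
(np.float64(1.0), np.float64(0.45)) 0.1 0.5
(np.float64(1.0), np.float64(0.5)) 0.1 0.45
```

View pics/scene0c.png

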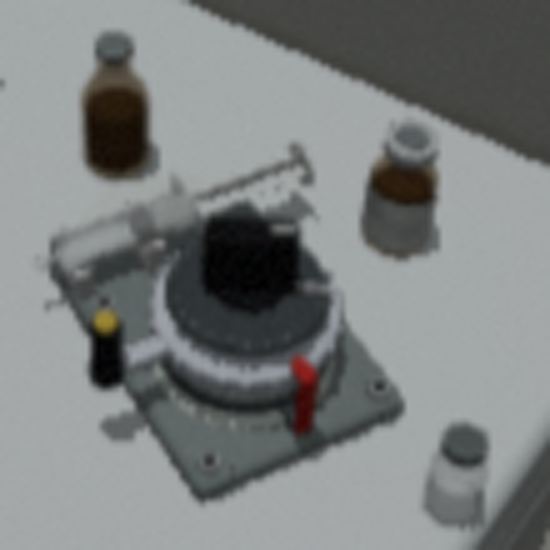

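The crop shows the post at (105,340) and the index at (303,370). The line end on the dial is near (310,285), and the syringe lies on the far side. I'll raise the tool and cross over the panel.

```bash
python3 -m pendant '[[[0,0,-5],0],[[0,0,-10],0],[[0,0,-15],0],[[0,0,-20],0],[[0,0,-25],0]]'
python3 -m pendant '[[[0,0,-5],0],[[3.6,-2.9,-6],0],[[7.2,-5.8,-6],0],[[10.8,-8.7,-6],0],[[14.4,-11.5,-6],0]]'
python3 -m pendant '[[[3.6,-2.9,0],0],[[7.2,-5.8,0],0],[[10.8,-8.7,0],0],[[14.4,-11.5,0],0],[[18,-14.4,0],0]]'
```

```text
clock: 0.6
tcp_pos: [0.2518, -0.5162, 0.483]
tcp_rot: [[0.899, 0.438, -0.0], [0.438, -0.899, 0.001], [0.0, -0.001, -1.0]]
contact_force: [0.2, -1.6, -0.3]
grip_width: 0.0858
gripper_force: 0.0
clock: 1.1
tcp_pos: [0.3313, -0.3487, 0.541]
tcp_rot: [[0.899, 0.438, -0.0], [0.438, -0.899, 0.001], [0.0, -0.001, -1.0]]
contact_force: [0.4, 0.0, 0.4]
grip_width: 0.0857
gripper_force: 0.0
clock: 1.6
tcp_pos: [0.43, -0.1402, 0.541]
tcp_rot: [[0.899, 0.438, -0.0], [0.438, -0.899, 0.0], [-0.0, -0.0, -1.0]]
contact_force: [1.9, -0.5, 0.3]
grip_width: 0.0851
gripper_force: 0.0
```

```bash
python3 -m pendant '[[[2.7,-4.3,0],0],[[5.4,-8.6,0],0],[[8.1,-13,0],0],[[10.8,-17.3,0],0],[[13.5,-21.6,0],0]]'
python3 -m pendant '[[[0,0,4],0],[[0,0,8],0],[[0,0,12],0],[[0,0,15],0],[[0,0,15],0]]'
cat >> h.py <<'E'
def wrist(name):
    from cell import sensors,cams
    s=sensors.read_state();c=cams.read_camera("wrist")
    M=np.eye(4);M[:3,:3]=s["tcp_rot"];M[:3,3]=s["tcp_pos"]
    c["T"]=M@c["mount"];np.savez(f"pics/{name}.npz",**c);cv2.imwrite(f"pics/{name}.png",c["frame"][...,::-1]);return c
E
python3 - <<'E'
from h import *
c=wrist("w1");print(c["mount"].round(3).tolist(),c["intrinsics"].tolist(),c["dist_coeffs"])
E
```

```text
clock: 2.1
tcp_pos: [0.4554, 0.1087, 0.541]
tcp_rot: [[0.899, 0.438, -0.0], [0.438, -0.899, -0.0], [-0.0, 0.0, -1.0]]
contact_force: [1.6, 0.3, 1.1]
grip_width: 0.0854
gripper_force: 0.0
clock: 2.6
tcp_pos: [0.4526, 0.1063, 0.3864]
tcp_rot: [[0.899, 0.439, -0.011], [0.439, -0.899, -0.002], [-0.01, -0.003, -1.0]]
contact_force: [-0.8, -0.0, 1.1]
grip_width: 0.0854
gripper_force: 0.0
[[0.0, 0.961, 0.278, 0.07], [1.0, 0.0, -0.0, 0.0], [-0.0, 0.278, -0.961, -0.144], [0.0, 0.0, 0.0, 1.0]] [[293.2076444004735, 0.0, 317.4086780176961], [0.0, 293.2076444004735, 200.6518161241412], [0.0, 0.0, 1.0]] [-0.02410222  0.          0.          0.          0.        ]
```

View pics/w1.png

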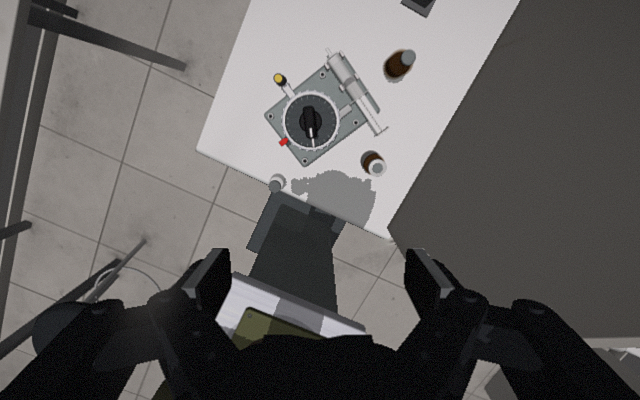

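The wrist view is clear. The post dot is near (280,78), the index near (284,142) and the line runs down from the grip towards (312,147). I'll measure these using their known heights.

```bash
cat >> h.py <<'E'
def onplane(c,uv,z):
    p=cv2.undistortPoints(np.array(uv,float).reshape(-1,1,2),c["intrinsics"],c["dist_coeffs"]).reshape(-1,2)
    d=np.c_[p[:,0],-p[:,1],-np.ones(len(p))]@c["T"][:3,:3].T;o=c["T"][:3,3]
    return o+d*((z-o[2])/d[:,2])[:,None]
def feats(c,box=None,zdial=.067,zpost=.082):
    P=cloud(c);f=c["frame"].astype(int);R,G,B=f[...,0],f[...,1],f[...,2]
    near=(np.hypot(P[...,0]-.5,P[...,1]-.149)<.1)
    out={}
    for nm,m,z in(("red",(R>110)&(G<70)&(B<70)&near,.064),("yel",(R>110)&(G>85)&(B<70)&near,zpost)):
        v,u=np.nonzero(m);q=onplane(c,np.c_[u,v],z)
        if len(q): out[nm]=(len(q),q.mean(0).round(4),c["T"][2,3].round(3)); print(nm,len(q),q.mean(0).round(4),"tip",(u.mean().round(1),v.mean().round(1)))
    m=(P[...,2]>.094)&(P[...,2]<.125)&near&(f.sum(-1)<200)
    v,u=np.nonzero(m)
    if len(u):
        q=onplane(c,np.c_[u,v],zdial+.04)[:,:2];w=np.linalg.svd(q-q.mean(0))[2][0];e=(q-q.mean(0))@w
        print("grip",len(u),q.mean(0).round(4),"mid",((q.max(0)+q.min(0))/2).round(4),"ang",np.degrees(np.arctan2(w[1],w[0])).round(1),"len",np.ptp(e).round(3),"z",np.median(P[m][:,2]).round(4))
    m=(f.min(-1)>130)&near&(np.abs(P[...,2]-zdial)<.012)
    v,u=np.nonzero(m);q=onplane(c,np.c_[u,v],zdial);return q,u,v
E
python3 - <<'E'
from h import *
from cell import sensors
s=sensors.read_state();print(s["tcp_pos"],s["tcp_rot"].round(4).tolist() if hasattr(s["tcp_rot"],"round") else s["tcp_rot"])
c=wrist("w2");q,u,v=feats(c)
cv2.imwrite("pics/w2c.png",cv2.resize(c["frame"][30:200,210:430,::-1],None,fx=3.5,fy=3.5,interpolation=cv2.INTER_CUBIC))
# foot plate fit: gray at z~.014
P=cloud(c);m=(np.abs(P[...,2]-.014)<.005)&(np.hypot(P[...,0]-.5,P[...,1]-.149)<.13)&(c["frame"].max(-1)<160)
vv,uu=np.nonzero(m);Q=onplane(c,np.c_[uu,vv],.014)[:,:2].astype(np.float32);print(len(Q),cv2.minAreaRect(Q))
for n in("scene","side"):
    d=dict(np.load(f"pics/{n}0.npz"));print(n);feats(d)
E
```

```text
[0.45434814 0.10644773 0.389418  ] [[0.8987, 0.4385, -0.0055], [0.4385, -0.8987, -0.0008], [-0.0053, -0.0017, -1.0]]
red 40 [0.4553 0.1677 0.064 ] tip (np.float64(283.0), np.float64(143.1))
yel 14 [0.5358 0.2086 0.082 ] tip (np.float64(278.6), np.float64(80.7))
grip 325 [0.5026 0.1441] mid [0.5012 0.1433] ang -147.2 len 0.044 z 0.1076
2702 ((0.5068930983543396, 0.12978582084178925), (0.18037641048431396, 0.2046205848455429), 38.120262145996094)
scene
red 14 [0.4545 0.1691 0.064 ] tip (np.float64(360.1), np.float64(223.4))
yel 11 [0.5355 0.2096 0.082 ] tip (np.float64(320.6), np.float64(213.6))
grip 140 [0.4988 0.1497] mid [0.4979 0.1507] ang -157.0 len 0.043 z 0.1057
side
red 22 [0.4508 0.1757 0.064 ] tip (np.float64(367.9), np.float64(238.3))
yel 10 [0.5322 0.2126 0.082 ] tip (np.float64(318.0), np.float64(230.5))
grip 173 [0.4942 0.1653] mid [0.4939 0.167 ] ang 53.5 len 0.054 z 0.1011Traceback (most recent call last):
  File "<stdin>", line 10, in <module>
  File "h.py", line 36, in feats
    v,u=np.nonzero(m);q=onplane(c,np.c_[u,v],zdial);return q,u,v
                        ~~~~~~~^^^^^^^^^^^^^^^^^^^^
  File "h.py", line 20, in onplane
    p=cv2.undistortPoints(np.array(uv,float).reshape(-1,1,2),c["intrinsics"],c["dist_coeffs"]).reshape(-1,2)
      ~~~~~~~~~~~~~~~~~~~^^^^^^^^^^^^^^^^^^^^^^^^^^^^^^^^^^^^^^^^^^^^^^^^^^^^^^^^^^^^^^^^^^^^^
cv2.error: OpenCV(4.12.0) /io/opencv/modules/calib3d/src/undistort.dispatch.cpp:347: error: (-215:Assertion failed) CV_IS_MAT(_src) && CV_IS_MAT(_dst) && (_src->rows == 1 || _src->cols == 1) && (_dst->rows == 1 || _dst->cols == 1) && _src->cols + _src->rows - 1 == _dst->rows + _dst->cols - 1 && (CV_MAT_TYPE(_src->type) == CV_32FC2 || CV_MAT_TYPE(_src->type) == CV_64FC2) && (CV_MAT_TYPE(_dst->type) == CV_32FC2 || CV_MAT_TYPE(_dst->type) == CV_64FC2) in function 'cvUndistortPointsInternal'
```

View pics/w2c.png

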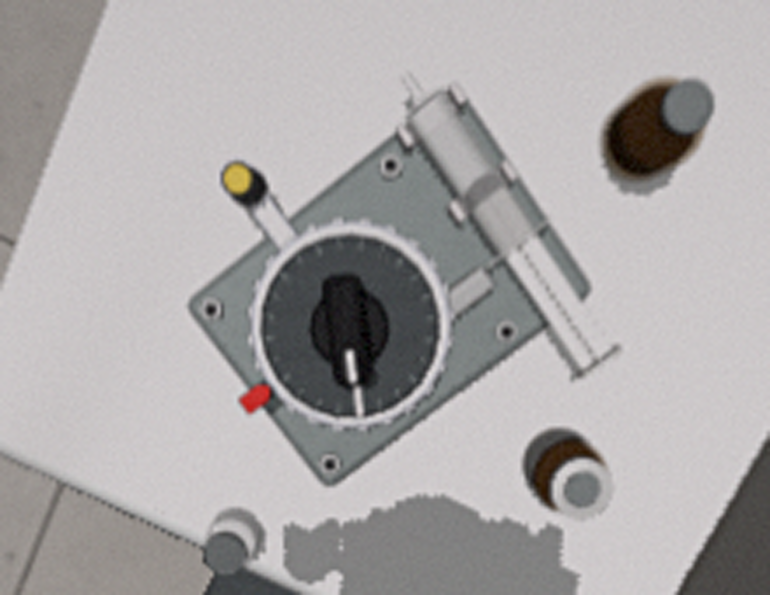

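The crop shows the dial's centre near (351,326), the line end near (361,415), the index tip near (271,389) and the dot at (238,178). All the bystanders are clear of the post.

```bash
python3 - <<'E'
from h import *
from cell import sensors
c=dict(np.load("pics/w2.npz"))
f=lambda x,y,z:onplane(c,[(210+(x+.5)/3.5-.5,30+(y+.5)/3.5-.5)],z)[0,:2]
C=f(351,326,.067);L=f(361,415,.067);I=f(270,390,.064);Y=f(237.5,178,.082)
E=[f(262,326,.067),f(440,326,.067),f(351,235,.067),f(351,417,.067)]
print("dial diam",np.linalg.norm(E[0]-E[1]),np.linalg.norm(E[2]-E[3]))
for n,p in(("C",C),("L",L),("I",I),("Y",Y)):
    d=p-C;print(n,p.round(4),np.hypot(*d).round(4),np.degrees(np.arctan2(d[1],d[0])).round(1))
# vials
for n,p in(("bottle",f(690,105,.087)),("amber",f(583,490,.075)),("clear",f(228,553,.052))):print(n,p.round(3))
s=sensors.read_state();print(s["tcp_pos"],s["qpos"],s["contact_force"])
E
```

```text
dial diam 0.0782889896240623 0.07768946093109771
C [0.5021 0.1429] 0.0 0.0
L [0.4691 0.122 ] 0.0391 -147.8
I [0.4608 0.1636] 0.0462 153.3
Y [0.5354 0.2101] 0.075 63.6
bottle [0.64  0.058]
amber [0.484 0.018]
clear [0.38  0.151]
[0.45580159 0.10664078 0.39157282] [7.99491421e+00 3.75603499e+00 8.15225456e+01 1.39764063e-03
 9.47711589e+01 7.19921481e+01] [-0.31628312  0.04482206  0.10560905]
```

Fit check: the dial diameter comes out at 78 mm against 80, and the post radius at 75 mm, so the measurements hold. That puts the axis at (0.502, 0.143), the lever at 63.6°, the line at 212° and the index at 153°, so the dial needs −59°. I'll cage the post between partly open fingers.

```bash
python3 -m pendant '[[[2.3,-1.15,3],-8],[[4.7,-2.3,6],-16],[[7,-3.45,9],-24],[[9.3,-4.6,12],-32],[[11.7,-5.75,15],-37.6]]' -0.4
python3 -m pendant '[[[0,0,1],0],[[0,0,2],0],[[0,0,4],0],[[0,0,5],0],[[0,0,5],0]]'
python3 - <<'E'
from cell import sensors
s=sensors.read_state();print(s["tcp_pos"],s["tcp_rot"],s["contact_force"],s["grip_width"])
E
```

```text
clock: 3.2
tcp_pos: [0.5388, 0.211, 0.2432]
tcp_rot: [[0.441, 0.898, 0.005], [0.898, -0.441, 0.002], [0.004, 0.004, -1.0]]
contact_force: [0.5, -0.5, -0.4]
grip_width: 0.0256
gripper_force: 0.0
clock: 3.7
tcp_pos: [0.5353, 0.2088, 0.1913]
tcp_rot: [[0.446, 0.895, -0.001], [0.895, -0.446, -0.0], [-0.001, -0.001, -1.0]]
contact_force: [-0.9, -0.2, -0.5]
grip_width: 0.0256
gripper_force: 0.0
[0.53527786 0.20883342 0.19128053] [[ 4.45736325e-01  8.95163740e-01 -1.00350249e-03]
 [ 8.95163894e-01 -4.45736913e-01 -4.55730668e-04]
 [-8.55251672e-04 -6.95163485e-04 -9.99999393e-01]] [-0.94902351 -0.23826055 -0.45143364] 0.025598411129687283
```

```bash
python3 - <<'E'
from h import *
c=wrist("w3")
f=c["frame"].astype(int);m=(f[...,0]>100)&(f[...,1]>75)&(f[...,2]<65)
v,u=np.nonzero(m);n,l,st,ce=cv2.connectedComponentsWithStats(m.astype(np.uint8))
for i in range(1,n):
    if st[i,4]>15:print(st[i],ce[i].round(1),onplane(c,ce[i],.082).round(4))
E
```

```text
[311 191  12  12  65] [316.6 195.9] [[0.5354 0.2106 0.082 ]]
```

```bash
python3 -m pendant '[[[0.1,0,2.5],0],[[0.1,0,5],0],[[0.1,0,7.5],0],[[0.1,0,9],0],[[0.1,0,10],0]]'
python3 -m pendant '[[[0,0,1],0],[[0,0,2],0],[[0,0,3],0],[[0,0,3.2],0],[[0,0,3.2],0]]'
```

```text
clock: 4.25
tcp_pos: [0.5368, 0.2104, 0.0916]
tcp_rot: [[0.445, 0.895, 0.001], [0.895, -0.445, 0.0], [0.001, 0.001, -1.0]]
contact_force: [0.8, 0.3, -0.3]
grip_width: 0.0256
gripper_force: 0.0
clock: 4.75
tcp_pos: [0.5361, 0.2104, 0.0589]
tcp_rot: [[0.445, 0.896, -0.001], [0.896, -0.445, -0.0], [-0.001, -0.001, -1.0]]
contact_force: [0.2, -0.1, -0.2]
grip_width: 0.0256
gripper_force: 0.0
```

```bash
python3 -m pendant '[[[0,-0.4,0],-3],[[-0.02,-0.6,0],-5],[[-0.06,-0.9,0],-7],[[-0.13,-1.3,0],-10],[[-0.22,-1.8,0],-14]]'
```

```text
clock: 5.25
tcp_pos: [0.5229, 0.2157, 0.0602]
tcp_rot: [[0.212, 0.977, 0.007], [0.977, -0.212, -0.001], [0.0, 0.007, -1.0]]
contact_force: [5.9, -3.5, -0.5]
grip_width: 0.0257
gripper_force: 3.0
```

```bash
python3 -m pendant '[[[-0.03,-0.65,0],-5],[[-0.11,-1.3,0],-10],[[-0.26,-1.94,0],-15],[[-0.48,-2.63,0],-20.5],[[-0.48,-2.63,0],-20.5]]'
python3 - <<'E'
from h import *
c=wrist("w4");s=c["T"]
f=c["frame"].astype(int);m=(f[...,0]>100)&(f[...,1]>75)&(f[...,2]<65)
n,l,st,ce=cv2.connectedComponentsWithStats(m.astype(np.uint8))
for i in range(1,n):
    if st[i,4]>10:
        p=onplane(c,ce[i],.084)[0];print(st[i],p.round(4),np.degrees(np.arctan2(p[1]-.1429,p[0]-.5021)),np.hypot(p[1]-.1429,p[0]-.5021))
E
```

```text
clock: 5.75
tcp_pos: [0.4926, 0.2178, 0.0602]
tcp_rot: [[-0.141, 0.99, 0.001], [0.99, 0.141, 0.001], [0.0, 0.001, -1.0]]
contact_force: [0.7, -0.1, 0.6]
grip_width: 0.0255
gripper_force: 0.1
```

```bash
python3 -m pendant '[[[0,0.5,0],0],[[0,0.5,-4],0],[[0,0.5,-8],0],[[0,0.5,-12],0],[[0,0.5,-14],0]]'
python3 - <<'E'
from h import *
from cell import sensors
c=wrist("w5")
f=c["frame"].astype(int);m=(f[...,0]>100)&(f[...,1]>75)&(f[...,2]<65)
n,l,st,ce=cv2.connectedComponentsWithStats(m.astype(np.uint8))
for i in range(1,n):
    if st[i,4]>10:
        p=onplane(c,ce[i],.084)[0];print(st[i],p.round(4),np.degrees(np.arctan2(p[1]-.1429,p[0]-.5021)),np.hypot(p[1]-.1429,p[0]-.5021))
s=sensors.read_state();print(s["tcp_pos"],s["tcp_rot"][:,0],s["qpos"])
E
```

```text
clock: 6.3
tcp_pos: [0.4997, 0.2188, 0.2031]
tcp_rot: [[-0.139, 0.99, 0.005], [0.99, 0.139, 0.002], [0.001, 0.006, -1.0]]
contact_force: [0.3, -0.8, -0.5]
grip_width: 0.0258
gripper_force: 0.0
[310 191  11  11  98] [0.4985 0.2178 0.084 ] 92.75665765932288 0.07501566727985601
[0.50103361 0.21930059 0.20535118] [-0.13936057  0.99024001  0.00183412] [ 1.92171399e+01  1.63026724e+01  9.22651711e+01 -5.56705900e-03
  7.08648928e+01  1.12085897e+01]
```

```bash
python3 -m pendant '[[[-2,-0.2,0],8.5],[[-4,-0.5,0],17],[[-6,-0.7,0],25.5],[[-7.5,-0.95,0],34],[[-7.57,-0.95,0],42]]' 0
python3 -m pendant '[[[0,0,0.5],8.4],[[0,0,1],16],[[0,0,2],23.8],[[0,0,2],23.8],[[0,0,2],23.8]]'
python3 - <<'E'
from h import *
from cell import sensors
s=sensors.read_state();print(s["tcp_pos"],s["tcp_rot"],s["qpos"])
c=wrist("w6")
cv2.imwrite("pics/w6s.png",c["frame"][...,::-1])
E
```

```text
clock: 6.85
tcp_pos: [0.4985, 0.14, 0.1986]
tcp_rot: [[0.565, 0.825, -0.001], [0.825, -0.565, -0.001], [-0.002, -0.0, -1.0]]
contact_force: [0.2, -0.3, -0.4]
grip_width: 0.0429
gripper_force: 0.0
clock: 7.35
tcp_pos: [0.4986, 0.1418, 0.1788]
tcp_rot: [[0.844, 0.536, -0.001], [0.536, -0.844, -0.0], [-0.001, -0.0, -1.0]]
contact_force: [-0.5, 0.3, -0.9]
grip_width: 0.0422
gripper_force: 0.0
[0.49856648 0.14175992 0.1787881 ] [[ 8.43946125e-01  5.36426383e-01 -1.29351823e-03]
 [ 5.36426447e-01 -8.43947013e-01 -3.26081260e-04]
 [-1.26657944e-03 -4.18682371e-04 -9.99999110e-01]] [ 1.12051923e+01  1.58774977e+01  9.72486585e+01 -4.26557288e-03
  6.69501747e+01  6.87661496e+01]
```

View pics/w6s.png

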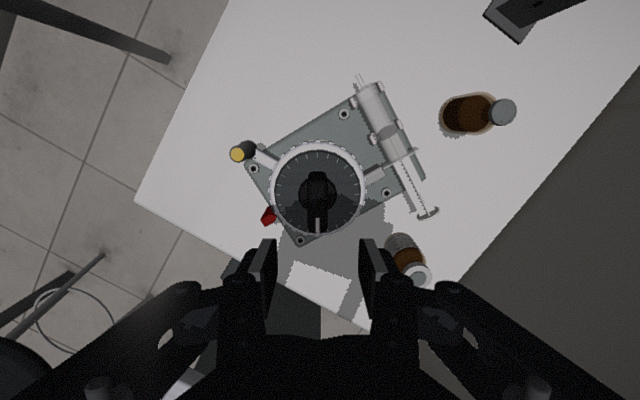

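The wrist view shows the grip top around (317,185) with its line end at (317,228), the index at (268,217) and the post at (242,152). I'll compute the positions from these.

```bash
python3 - <<'E'
from h import *
c=dict(np.load("pics/w6.npz"))
q,u,v=feats(c,zpost=.084)
g=c["frame"].astype(int).sum(-1)
for r in range(165,240,5):print(r,g[r,290:346:4])
print(project(c,[[.4986,.1418,.1788],[.502,.143,.107],[.502,.143,.067]]))
for uv,z in(((317,228),.067),((317,192),.067)):
    p=onplane(c,[uv],z)[0];print(p.round(4),np.degrees(np.arctan2(p[1]-.1429,p[0]-.5021)))
E
```

```text
Traceback (most recent call last):
  File "h.py", line 28, in feats
    v,u=np.nonzero(m);q=onplane(c,np.c_[u,v],z)
                        ~~~~~~~^^^^^^^^^^^^^^^^
  File "h.py", line 20, in onplane
    p=cv2.undistortPoints(np.array(uv,float).reshape(-1,1,2),c["intrinsics"],c["dist_coeffs"]).reshape(-1,2)
      ~~~~~~~~~~~~~~~~~~~^^^^^^^^^^^^^^^^^^^^^^^^^^^^^^^^^^^^^^^^^^^^^^^^^^^^^^^^^^^^^^^^^^^^^
cv2.error: OpenCV(4.12.0) /io/opencv/modules/calib3d/src/undistort.dispatch.cpp:347: error: (-215:Assertion failed) CV_IS_MAT(_src) && CV_IS_MAT(_dst) && (_src->rows == 1 || _src->cols == 1) && (_dst->rows == 1 || _dst->cols == 1) && _src->cols + _src->rows - 1 == _dst->rows + _dst->cols - 1 && (CV_MAT_TYPE(_src->type) == CV_32FC2 || CV_MAT_TYPE(_src->type) == CV_64FC2) && (CV_MAT_TYPE(_dst->type) == CV_32FC2 || CV_MAT_TYPE(_dst->type) == CV_64FC2) in function 'cvUndistortPointsInternal'
```

```bash
python3 - <<'E'
from h import *
c=dict(np.load("pics/w6.npz"))
P=cloud(c);print(P[185,317],P[228,317],P[217,268],c["frame"][217,268],c["T"].round(3).tolist())
print(project(c,[[.4986,.1418,.1788],[.502,.143,.107],[.502,.143,.067]]))
for uv,z in(((317,228),.067),((317,192),.067),((242,152),.084),((274,215),.064)):
    p=onplane(c,[uv],z)[0];print(p.round(4),np.degrees(np.arctan2(p[1]-.1429,p[0]-.5021)))
g=c["frame"].astype(int).sum(-1)
for r in range(165,240,6):print(r,g[r,290:346:4])
E
```

```text
[0.51601517 0.15305272 0.10878891] [0.4865315  0.13432782 0.10750687] [0.45757368 0.16979356 0.06616874] [100  19  20] [[0.536, 0.81, 0.235, 0.558], [-0.844, 0.515, 0.149, 0.18], [-0.0, -0.279, 0.96, 0.323], [0.0, 0.0, 0.0, 1.0]]
[[317.09783444 252.1278722 ]
 [318.2648622  206.27934021]
 [318.1498699  193.08397461]]
[0.473  0.1258 0.067 ] -149.5722754680189
[0.5023 0.1444 0.067 ] 82.65278744277504
[0.5017 0.216  0.084 ] 90.33357739262652
[0.4614 0.166  0.064 ] 150.43120107672573
165 [170 181 176 187 191 180 182 175 189 172 176 189 172 173]
171 [187 188 176 190 190 188  73  93  95 192 184 184 175 173]
177 [177 183 184 178 189   5  30  21   0  54 176 168 174 172]
183 [165 172 162  48  73  58  63  49  64  52  15 168 158 162]
189 [190 164 176  61  63  35  65  67  76  40  56  23 185 173]
195 [167 177  78  75  74  54  68  64  51  41  23  43 106  88]
201 [173 128  98  43  59  65   3  29  17  44  48  23 120 100]
207 [111  96 110  93  43  12  45  35  47   0  12  95  99 113]
213 [ 87  94  94  91 109  33  44  46  25  31  94 104 110 100]
219 [124 108  97  96 114  26  50 312  66  28  95 107  97 117]
225 [319  84 124  91 101   3  50 326  22  28 102 105 108 139]
231 [199 229 282 291 120   7  47 313   0  99 156 296 289 330]
237 [210 192 256 235 184 198 184 218 339 330 333 331 333 339]
```

```bash
python3 -m pendant '[[[0.35,0.1,2.5],0],[[0.35,0.1,5],0],[[0.35,0.1,7.5],0],[[0.35,0.1,9.5],0],[[0.35,0.1,10],0]]'
python3 -m pendant '[[[0,0,0],0],[[0,0,0],0],[[0,0,0],0],[[0,0,0],0],[[0,0,0],0]]' -1
```

```text
clock: 7.9
tcp_pos: [0.5009, 0.1427, 0.0776]
tcp_rot: [[0.844, 0.536, -0.004], [0.536, -0.844, -0.001], [-0.003, -0.001, -1.0]]
contact_force: [0.2, 0.7, -0.1]
grip_width: 0.0427
gripper_force: 0.0
clock: 8.4
tcp_pos: [0.5021, 0.1444, 0.0802]
tcp_rot: [[0.845, 0.534, 0.001], [0.534, -0.845, 0.003], [0.002, -0.002, -1.0]]
contact_force: [-1.3, 5.8, -3.2]
grip_width: 0.0149
gripper_force: 60.4
```

```bash
python3 -m pendant '[[[0,-0.1,0],5],[[0,-0.12,0],12],[[0,-0.12,0.05],20],[[0,-0.12,0.08],28],[[0,-0.12,0.1],28]]'
python3 -m pendant '[[[0,0,0],7],[[0,0,0.05],14],[[0,0,0.1],21],[[0,0,0.1],27],[[0,0,0.1],27]]'
```

```text
clock: 8.9
tcp_pos: [0.5023, 0.1437, 0.0791]
tcp_rot: [[0.997, 0.075, 0.002], [0.075, -0.997, -0.0], [0.002, 0.0, -1.0]]
contact_force: [0.3, -2.1, -2.4]
grip_width: 0.0149
gripper_force: 60.5
clock: 9.4
tcp_pos: [0.5022, 0.1431, 0.078]
tcp_rot: [[0.924, -0.383, 0.002], [-0.383, -0.924, -0.001], [0.002, 0.001, -1.0]]
contact_force: [2.2, -5.5, -2.9]
grip_width: 0.0151
gripper_force: 60.3
```

```bash
python3 - <<'E'
from h import *
from cell import cams
c=wrist("w7");s=cams.read_camera("scene");np.savez("pics/scene7.npz",**s);d=cams.read_camera("side");np.savez("pics/side7.npz",**d)
def crop(c,w,z):
    u,v=project(c,[[.48,.152,.067]])[0].astype(int)
    return cv2.resize(c["frame"][max(v-w,0):v+w,u-w:u+w,::-1],(380,380),interpolation=cv2.INTER_CUBIC)
a=np.hstack([crop(s,30,0),crop(d,30,0)])
cv2.imwrite("pics/ss7.png",a);print(project(c,[[.502,.143,.067],[.468,.16,.067]]))
E
```

```text
[[317.85211493 244.07331299]
 [313.42147309 301.08613824]]
```

View pics/ss7.png

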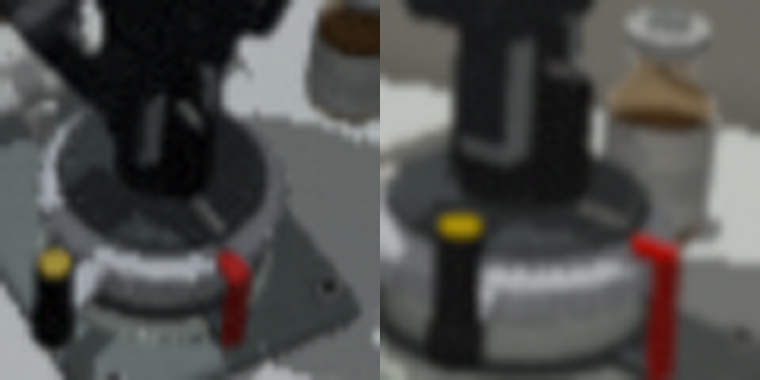

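The scene view (left) shows the line ending at (222,231) with the red tip at about (222,257). I'll rectify to get the remaining angle.

```bash
python3 - <<'E'
from h import *
s=dict(np.load("pics/scene7.npz"));d=dict(np.load("pics/side7.npz"))
def rect(c,z,R=.06,n=400,ctr=(.502,.1435)):
    g=np.linspace(-R,R,n);X,Y=np.meshgrid(ctr[0]+g,ctr[1]+g[::-1])
    uv=project(c,np.c_[X.ravel(),Y.ravel(),np.full(X.size,z)]).astype(np.float32).reshape(n,n,2)
    return cv2.remap(c["frame"],uv[...,0],uv[...,1],cv2.INTER_CUBIC)[...,::-1]
w=dict(np.load("pics/w2.npz"))
a=np.hstack([rect(s,.0645),rect(w,.067)])
cv2.imwrite("pics/rect.png",a)
E
```

```text
(no output)
```

View pics/rect.png

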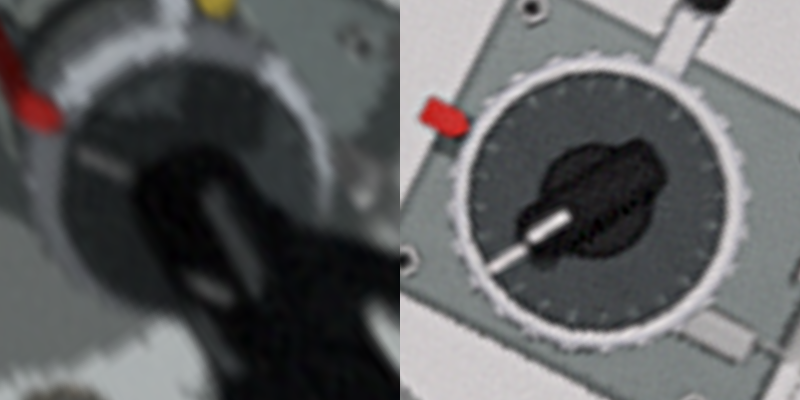

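Rectified, the line is still about 6–8° anticlockwise of the index. I'll turn a bit further, release, and check from above.

```bash
python3 -m pendant '[[[0,0.07,0],3.5],[[0,0.07,0],6.5],[[0,0.07,0],6.5],[[0,0.07,0],6.5]]'
python3 -m pendant '[[[0,0,0],0],[[0,0,0],0],[[0,0,0],0],[[0,0,0],0]]' 0
python3 -m pendant '[[[0,0,-4],0],[[0,0,-8],0],[[0,0,-12],0],[[0,0,-15],0],[[0,0,-15],0]]'
python3 -m pendant '[[[0,0,0],0],[[0,0,0],0],[[0,0,0],0]]'
cat >> h.py <<'E'
def rect(c,z,R=.06,n=560,ctr=(.502,.1435)):
    g=np.linspace(-R,R,n);X,Y=np.meshgrid(ctr[0]+g,ctr[1]+g[::-1])
    uv=project(c,np.c_[X.ravel(),Y.ravel(),np.full(X.size,z)]).astype(np.float32).reshape(n,n,2)
    return cv2.remap(c["frame"],uv[...,0],uv[...,1],cv2.INTER_CUBIC)[...,::-1]
E
python3 - <<'E'
from h import *
c=wrist("w8");cv2.imwrite("pics/w8r.png",rect(c,.065))
E
```

```text
clock: 9.95
tcp_pos: [0.5021, 0.1429, 0.0777]
tcp_rot: [[0.875, -0.484, 0.002], [-0.484, -0.875, -0.001], [0.002, -0.0, -1.0]]
contact_force: [3.7, -5.1, -6.1]
grip_width: 0.0152
gripper_force: 60.1
clock: 10.35
tcp_pos: [0.5013, 0.1437, 0.0777]
tcp_rot: [[0.873, -0.487, 0.001], [-0.487, -0.873, 0.001], [0.0, -0.001, -1.0]]
contact_force: [0.6, 0.5, -0.2]
grip_width: 0.043
gripper_force: 0.0
clock: 10.85
tcp_pos: [0.5044, 0.1442, 0.2325]
tcp_rot: [[0.873, -0.487, 0.01], [-0.487, -0.873, 0.002], [0.008, -0.007, -1.0]]
contact_force: [0.4, 0.8, -0.3]
grip_width: 0.0426
gripper_force: 0.0
clock: 11.15
tcp_pos: [0.5, 0.1431, 0.2257]
tcp_rot: [[0.873, -0.488, -0.003], [-0.488, -0.873, -0.001], [-0.003, 0.002, -1.0]]
contact_force: [-0.1, -0.0, 0.2]
grip_width: 0.0427
gripper_force: 0.0
```

View pics/w8r.png

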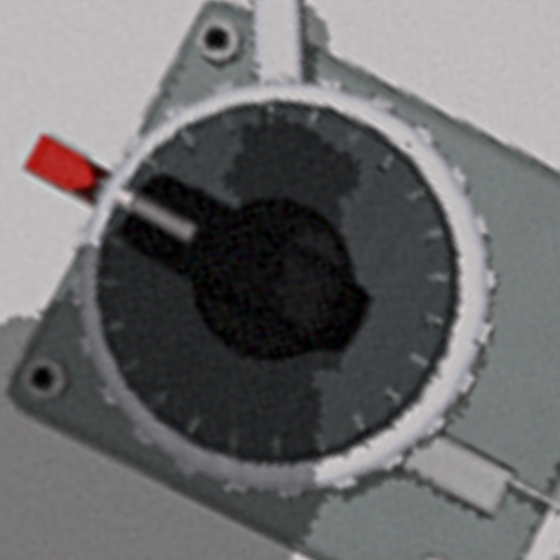

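The line runs from (192,232) to (120,197), aimed at the red tip near (100,183). It looks within about 2°, so I'll put numbers on it.

```bash
python3 - <<'E'
from h import *
c=dict(np.load("pics/w8.npz"))
def an(p,C):d=p-C;return np.degrees(np.arctan2(-d[...,1],d[...,0]))
for z in(.064,.065,.066):
    a=rect(c,z).astype(int);B,G,R=a[...,0],a[...,1],a[...,2]
    red=(R>1.8*G)&(R>70);rv,ru=np.nonzero(red);rp=np.c_[ru,rv].astype(float)
    # dial circle: dark-to-bright edge
    g=cv2.GaussianBlur(a.sum(-1).astype(np.float32),(5,5),0)
    C=np.array([277.,281.])
    for _ in range(3):
        E=[]
        for t in np.radians(np.arange(0,360,3)):
            if 140<np.degrees(t)<170: continue
            r=np.arange(165,200,.5);x=C[0]+r*np.cos(t);y=C[1]-r*np.sin(t)
            p=cv2.remap(g,x.astype(np.float32)[None],y.astype(np.float32)[None],1)[0];k=np.argmax(np.gradient(p));E.append((x[k],y[k]))
        E=np.array(E)
        (cx,cy),ax,_=cv2.fitEllipse(E.astype(np.float32));C=np.array([cx,cy])
    w=(a.min(-1)>95);yy,xx=np.mgrid[:560,:560];w&=(xx>112)&(xx<196)&(yy>180)&(yy<245)&(np.hypot(xx-C[0],yy-C[1])<172)
    wp=np.c_[xx[w],yy[w]].astype(float)
    L=cv2.fitLine(wp.astype(np.float32),cv2.DIST_HUBER,0,.01,.01).ravel()
    rad=np.hypot(*(rp-C).T);inner=rp[rad<np.percentile(rad,15)]
    out=wp[np.hypot(*(wp-C).T)>140]
    print(z,"C",C,ax,"red all",an(rp,C).mean().round(2),"inner",an(inner.mean(0),C).round(2),"line all",an(wp,C).mean().round(2),"outer",an(out.mean(0),C).round(2),"dir",180-np.degrees(np.arctan(L[1]/L[0])).round(2))
E
```

```text
0.064 C [276.50561523 281.78903198] (364.320556640625, 365.13751220703125) red all 151.65 inner 151.55 line all 150.75 outer 150.93 dir 152.03
0.065 C [277.37844849 282.27597046] (363.4023132324219, 363.7966003417969) red all 151.65 inner 151.55 line all 150.73 outer 150.93 dir 152.18
0.066 C [278.32049561 282.90475464] (362.1971130371094, 362.7654113769531) red all 151.63 inner 151.55 line all 150.71 outer 150.91 dir 152.17
```

The line is at about 151°, with the index at 151.6°. That's aligned, so back to the lever post.

```bash
python3 -m pendant '[[[-0.8,-1.3,0],-8.5],[[-1.6,-2.6,0],-17],[[-2.4,-3.9,0],-25.5],[[-3.2,-5.2,0],-34],[[-3.78,-6.45,0],-42]]' -0.4
python3 -m pendant '[[[0,0,0],-8.5],[[0,0,0],-17],[[0,0,0],-25.5],[[0,0,0],-34],[[0,0,0],-42]]'
python3 -m pendant '[[[0,0,1],-8.5],[[0,0,2],-17],[[0,0,2.5],-25.5],[[0,0,2.5],-34],[[0,0,2.5],-38]]'
python3 -m pendant '[[[0,0,0],0],[[0,0,0],0],[[0,0,0],0]]'
cat > post.py <<'E'
from h import *
from cell import sensors
s=sensors.read_state();c=wrist("w_%d"%(s["clock"]*100))
print("tcp",s["tcp_pos"].round(4),"ang",np.degrees(np.arctan2(s["tcp_rot"][1,0],s["tcp_rot"][0,0])).round(2),"w",s["grip_width"])
f=c["frame"].astype(int);m=(f[...,0]>90)&(f[...,1]>70)&(f[...,2]<60)
n,l,st,ce=cv2.connectedComponentsWithStats(m.astype(np.uint8))
for i in range(1,n):
    if st[i,4]>10:
        p=onplane(c,ce[i],.084)[0];e=p[:2]-[.502,.1433];print(st[i],p.round(4),np.degrees(np.arctan2(e[1],e[0])),np.hypot(*e),"tool",((p-s["tcp_pos"])@s["tcp_rot"]).round(4))
E
python3 post.py
```

```text
clock: 11.7
tcp_pos: [0.4989, 0.2185, 0.226]
tcp_rot: [[0.974, 0.228, -0.003], [0.228, -0.974, -0.001], [-0.003, 0.0, -1.0]]
contact_force: [0.4, 0.2, 0.0]
grip_width: 0.0255
gripper_force: 0.0
clock: 12.2
tcp_pos: [0.4992, 0.2179, 0.2261]
tcp_rot: [[0.571, 0.821, -0.002], [0.821, -0.571, -0.001], [-0.002, -0.001, -1.0]]
contact_force: [-0.1, 0.4, -0.4]
grip_width: 0.0255
gripper_force: 0.0
clock: 12.7
tcp_pos: [0.499, 0.2178, 0.2008]
tcp_rot: [[-0.053, 0.999, -0.003], [0.999, 0.053, -0.001], [-0.001, -0.003, -1.0]]
contact_force: [-0.9, -0.5, 0.7]
grip_width: 0.0258
gripper_force: 0.0
clock: 13.0
tcp_pos: [0.4996, 0.218, 0.2019]
tcp_rot: [[-0.048, 0.999, -0.001], [0.999, 0.048, -0.0], [-0.0, -0.001, -1.0]]
contact_force: [0.0, -0.1, 0.0]
grip_width: 0.0255
gripper_force: 0.0
tcp [0.4996 0.218  0.2019] ang 92.73 w 0.02548761127978985
[311 190  12  11 100] [0.4985 0.2181 0.084 ] 92.70153229225764 0.07486740420775034 tool [ 0.0002 -0.001   0.1179]
```

```bash
python3 -m pendant '[[[0,-0.1,3],0],[[0,-0.1,6],0],[[0,-0.1,9],0],[[0,-0.1,11.5],0],[[0,-0.1,13],0]]'
python3 -m pendant '[[[0,0,0.5],0],[[0,0,1.1],0],[[0,0,1.1],0],[[0,0,1.1],0]]'
```

```text
clock: 13.55
tcp_pos: [0.4975, 0.2176, 0.0703]
tcp_rot: [[-0.048, 0.999, -0.003], [0.999, 0.048, -0.001], [-0.001, -0.003, -1.0]]
contact_force: [1.2, -1.2, 0.3]
grip_width: 0.0255
gripper_force: 0.0
clock: 13.95
tcp_pos: [0.4993, 0.2182, 0.062]
tcp_rot: [[-0.049, 0.999, 0.001], [0.999, 0.049, 0.001], [0.0, 0.001, -1.0]]
contact_force: [0.6, 0.2, -0.7]
grip_width: 0.0254
gripper_force: 0.0
```

```bash
python3 -m pendant '[[[-0.03,0.65,0],5],[[-0.11,1.3,0],10],[[-0.26,1.94,0],15],[[-0.45,2.57,0],20],[[-0.7,3.17,0],25]]'
cat > f.py <<'E'
import numpy as np
from cell import sensors
s=sensors.read_state();p=s["tcp_pos"]-[.502,.1433,0];a=np.arctan2(p[1],p[0]);R=s["tcp_rot"];b=np.arctan2(R[1,0],R[0,0])
F=s["contact_force"];M=s["moment"]
print("t",round(s["clock"],2),"pos ang %.2f r %.4f tool ang %.2f"%(np.degrees(a),np.hypot(*p[:2]),np.degrees(b)),"F tool",(F@R).round(2),"F tang(ccw+) %.2f"%(F@[-np.sin(b),np.cos(b),0]),"w",round(s["grip_width"],4),"gf",round(s["gripper_force"],1))
E
python3 f.py
```

```text
clock: 14.45
tcp_pos: [0.53, 0.2125, 0.0618]
tcp_rot: [[0.381, 0.924, -0.001], [0.924, -0.381, 0.0], [-0.0, -0.001, -1.0]]
contact_force: [-2.0, 0.2, -1.2]
grip_width: 0.0257
gripper_force: 0.9
t 14.45 pos ang 67.97 r 0.0747 tool ang 67.59 F tool [-0.62 -1.94  1.21] F tang(ccw+) 1.94 w 0.0257 gf 0.9
```

```bash
python3 -m pendant '[[[0,0.26,0],2],[[-0.02,0.52,0],4],[[-0.04,0.78,0],6],[[-0.07,1.04,0],8],[[-0.07,1.04,0],8]]'; python3 f.py
```

```text
clock: 14.95
tcp_pos: [0.5402, 0.208, 0.062]
tcp_rot: [[0.503, 0.864, 0.001], [0.864, -0.503, 0.0], [0.001, 0.0, -1.0]]
contact_force: [-0.3, -0.2, -0.2]
grip_width: 0.0255
gripper_force: 0.3
t 14.95 pos ang 59.42 r 0.0752 tool ang 59.78 F tool [-0.34 -0.19  0.22] F tang(ccw+) 0.19 w 0.0255 gf 0.3
```

```bash
for i in 1 2; do python3 -m pendant '[[[0,0.2,0],1.5],[[-0.01,0.4,0],3],[[-0.02,0.52,0],4],[[-0.02,0.52,0],4]]' >/dev/null; python3 f.py; done
```

```text
t 15.35 pos ang 55.24 r 0.0753 tool ang 55.77 F tool [-0.89 -0.1   0.05] F tang(ccw+) 0.10 w 0.0258 gf 0.3
t 15.75 pos ang 51.27 r 0.0752 tool ang 51.75 F tool [ 0.53 -0.42  0.3 ] F tang(ccw+) 0.42 w 0.0257 gf 0.2
```

```bash
for i in 1 2 3 4; do python3 -m pendant '[[[0,0.13,0],1],[[0,0.26,0],2],[[0,0.26,0],2]]' >/dev/null; python3 f.py; done
```

```text
t 16.05 pos ang 49.46 r 0.0751 tool ang 49.76 F tool [ 0.68 -1.25  0.46] F tang(ccw+) 1.25 w 0.0257 gf 0.4
t 16.35 pos ang 47.45 r 0.0752 tool ang 47.76 F tool [-0.54 -1.07  0.2 ] F tang(ccw+) 1.07 w 0.0252 gf 0.5
t 16.65 pos ang 45.41 r 0.0753 tool ang 45.76 F tool [-0.27 -1.21  1.2 ] F tang(ccw+) 1.21 w 0.0257 gf 0.4
t 16.95 pos ang 43.42 r 0.0754 tool ang 43.76 F tool [-0.01 -1.02  0.75] F tang(ccw+) 1.02 w 0.0256 gf 0.4
```

```bash
for i in 1 2 3 4; do python3 -m pendant '[[[0,0.13,0],1],[[0,0.26,0],2],[[0,0.26,0],2]]' >/dev/null; python3 f.py; done
```

```text
t 17.25 pos ang 41.44 r 0.0754 tool ang 41.76 F tool [-0.13 -0.31  0.04] F tang(ccw+) 0.31 w 0.0257 gf 0.4
t 17.55 pos ang 39.51 r 0.0754 tool ang 39.76 F tool [-1.57 -1.14  0.62] F tang(ccw+) 1.14 w 0.0259 gf 0.5
t 17.85 pos ang 37.62 r 0.0754 tool ang 37.76 F tool [-0.14 -1.09  0.03] F tang(ccw+) 1.09 w 0.0256 gf 0.7
t 18.15 pos ang 35.71 r 0.0754 tool ang 35.76 F tool [-1.45 -1.44  1.63] F tang(ccw+) 1.44 w 0.0255 gf 1.0
```

```bash
for i in 1 2 3; do python3 -m pendant '[[[0,0.13,0],1],[[0,0.26,0],2],[[0,0.26,0],2]]' >/dev/null; python3 f.py; done
```

```text
t 18.45 pos ang 33.76 r 0.0754 tool ang 33.76 F tool [-0.08 -1.91  1.72] F tang(ccw+) 1.91 w 0.0256 gf 1.4
t 18.75 pos ang 31.80 r 0.0753 tool ang 31.76 F tool [-0.91 -3.33  3.43] F tang(ccw+) 3.33 w 0.0259 gf 1.8
t 19.05 pos ang 30.00 r 0.0753 tool ang 29.75 F tool [-0.03 -4.61  3.61] F tang(ccw+) 4.61 w 0.0257 gf 2.2
```

```bash
for i in 1 2; do python3 -m pendant '[[[0,0.13,0],1],[[0,0.26,0.02],2],[[0,0.26,0.02],2]]' >/dev/null; python3 f.py; done; python3 -m pendant '[[[0,0.07,0],0.5],[[0,0.13,0.02],1],[[0,0.13,0.02],1]]' >/dev/null; python3 f.py
```

```text
t 19.35 pos ang 28.26 r 0.0752 tool ang 27.75 F tool [-1.24 -5.21  2.18] F tang(ccw+) 5.21 w 0.0258 gf 2.7
t 19.65 pos ang 26.60 r 0.0751 tool ang 25.75 F tool [-1.92 -6.71  2.6 ] F tang(ccw+) 6.71 w 0.0257 gf 3.2
t 19.95 pos ang 25.94 r 0.0750 tool ang 24.75 F tool [-1.87 -7.1   1.54] F tang(ccw+) 7.11 w 0.0254 gf 3.8
```

```bash
for i in 1 2 3; do python3 -m pendant '[[[0,0.07,0],0.5],[[0,0.13,0.01],1],[[0,0.13,0.01],1]]' >/dev/null; python3 f.py; done
```

```text
t 20.25 pos ang 25.15 r 0.0750 tool ang 23.75 F tool [-2.94 -7.81  0.76] F tang(ccw+) 7.81 w 0.0259 gf 4.2
t 20.55 pos ang 24.34 r 0.0749 tool ang 22.74 F tool [-2.37 -8.77  0.4 ] F tang(ccw+) 8.77 w 0.0254 gf 4.5
t 20.85 pos ang 23.55 r 0.0748 tool ang 21.74 F tool [-3.67 -9.67 -0.71] F tang(ccw+) 9.67 w 0.0257 gf 4.9
```

```bash
for i in 1 2; do python3 -m pendant '[[[0.03,0.07,0],0],[[0.05,0.13,0],0],[[0.05,0.13,0],0]]' >/dev/null; python3 f.py; done; python3 -m pendant '[[[0,0,0],0],[[0,0,0],0]]'>/dev/null; python3 f.py
```

```text
t 21.15 pos ang 22.77 r 0.0750 tool ang 21.75 F tool [ -4.3  -10.19  -0.21] F tang(ccw+) 10.19 w 0.0256 gf 5.2
t 21.45 pos ang 22.01 r 0.0751 tool ang 21.75 F tool [ -5.07 -10.9   -1.57] F tang(ccw+) 10.89 w 0.0259 gf 5.6
t 21.65 pos ang 21.99 r 0.0752 tool ang 21.75 F tool [ -3.47 -11.85  -1.01] F tang(ccw+) 11.85 w 0.0256 gf 5.6
```

```bash
python3 -m pendant '[[[0,0.04,0],0],[[0,0.08,0],0]]'>/dev/null; python3 f.py; for i in 1 2 3; do python3 -m pendant '[[[0,0,0],0]]'>/dev/null; python3 f.py; done
```

```text
t 21.85 pos ang 21.73 r 0.0752 tool ang 21.73 F tool [ -4.15 -12.68  -0.59] F tang(ccw+) 12.68 w 0.0258 gf 6.4
t 21.95 pos ang 21.63 r 0.0752 tool ang 21.74 F tool [ -4.31 -13.27  -0.79] F tang(ccw+) 13.27 w 0.026 gf 6.0
t 22.05 pos ang 21.59 r 0.0752 tool ang 21.74 F tool [ -3.61 -12.72  -0.84] F tang(ccw+) 12.72 w 0.0255 gf 6.0
t 22.15 pos ang 21.59 r 0.0752 tool ang 21.75 F tool [ -3.81 -12.78  -0.03] F tang(ccw+) 12.78 w 0.0255 gf 6.0
```

Seated at about 12.5 N. Next I'll back off, centre the cage and lift.

```bash
python3 -m pendant '[[[0,-0.3,0],0],[[0,-0.6,0],0],[[0,-0.8,0],0],[[0,-0.8,0],0]]'>/dev/null; python3 f.py
python3 -m pendant '[[[0,0,-3],0],[[0,0,-6],0],[[0,0,-10],0],[[0,0,-14],0],[[0,0,-16],0]]'
python3 -m pendant '[[[0,0,0],0],[[0,0,0],0],[[0,0,0],0]]' >/dev/null; python3 post.py
python3 - <<'E'
from h import *
from cell import cams
from glob import glob
c=dict(np.load(sorted(glob("pics/w_*.npz"),key=lambda s:int(s[7:-4]))[-1]))
s=cams.read_camera("scene")
cv2.imwrite("pics/fin.png",np.hstack([cv2.resize(rect(c,.065),(400,400)),cv2.resize(s["frame"][150:260,300:410,::-1],(400,400))]))
E
```

```text
t 22.55 pos ang 24.91 r 0.0781 tool ang 21.81 F tool [-0.17  0.08  0.22] F tang(ccw+) -0.08 w 0.0257 gf 0.0
clock: 23.05
tcp_pos: [0.574, 0.1762, 0.2249]
tcp_rot: [[0.929, 0.371, 0.007], [0.371, -0.929, 0.001], [0.007, 0.002, -1.0]]
contact_force: [0.4, -0.4, 0.7]
grip_width: 0.0256
gripper_force: 0.0
tcp [0.5705 0.1757 0.2188] ang 21.79 w 0.02566888390839082
[311 187  10  10  85] [0.5691 0.1769 0.084 ] 26.602361553315863 0.0750122024975995 tool [-0.0005 -0.0016  0.1348]
```

View pics/fin.png

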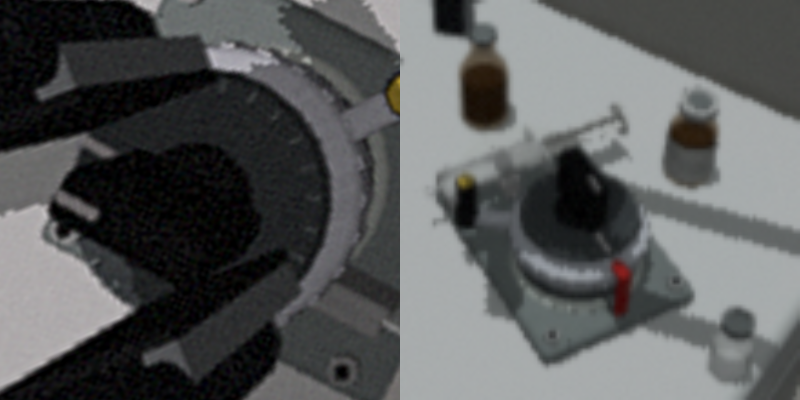

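The final view shows the line pointing at the red index, the lever staying tight at about 27°, the vials and bottle in place, and the gripper clear.

```bash
python3 -c "
from cell import arm
print(arm.close_job())"
```

```text
the job is handed in; nothing more can be done
None
```

The job is handed in after 23 s on the robot's clock: ring loosened about 29°, dial line within about 1° of the red index, ring re-tightened to about 12.5 N at the post, the vials, bottle and index not touched, and the gripper clear of everything.

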